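Lower the hanging ram of a hand press onto its screw jack

TASK

The heavy ram of this hand press hangs on its ratchet: throw the pawl lever right over to release, wind the crank up a little so that the pawl springs out of the teeth, then keep the crank in hand and let it turn back slowly under the load until the ram rests with its full weight on the screw jack beneath it. Do not let the ram run or drop, and do not force it down on the jack. Then put the pawl lever fully back to hold and let go, leaving the jack and the other loose things where they are.

Things in the scene. Friction and masses are not known exactly. Their poses are not given: they have to be found in the camera images.
- press: Fixed grey casting of the hand press, origin on the bench under it; axes: x along the crank shaft, away from the robot, y level to the open front, z up; turned about z by up to 0.2 rad. Base 130 x 270 mm, 45 mm high; column and head casting within 33 mm of the plane x = 0, the head's top at 285 mm. Crank on the -x side; ratchet, pawl and pawl lever on the +x side, out to x = 69 mm
- crank_axis (a point): Middle of the handle's circle: the point of the crank shaft's axis, 245 mm above the bench and 124 mm before the press's origin (-x of the press), in the plane in which the middle of the handle goes round. Same axes as the press
- grip: Crank handle: plain black round grip, 27 mm in diameter, 110 mm long, turning freely on its pin; origin at its middle, own axes turn with it. It lies level along the press's x, inner end at the flat crank arm, outer end (nearest the robot) free. It goes round crank_axis at a radius of 90 mm, from a start up to 1 rad either side of the top. With the pawl out it carries 8 to 14 N along the circle
- wheel (a joint): Angle of crank, shaft and ratchet wheel (rad), about -0.05 at the start. It grows as the crank winds the ram up: right-handed about the press's +x, so the handle at the top of its circle moves towards -y, and clockwise as seen from the robot. It falls as the ram comes down, 20 mm of ram for 1 rad. The ratchet has 12 teeth (0.52 rad each)
- ram: Steel ram with its tool head (62 x 100 mm, 48 mm high over a round foot 44 mm in diameter), 5 kg give or take a quarter; the origin is the middle of the foot's flat underside, 155 mm above the bench at the start. Its 32 mm square bar goes up through the casting to 365 mm at the start. It slides straight down, by rack and pinion from the crank, without play
- pawl_lever (a joint): Pawl lever (rad): 0 = hold, leaning towards -y of the press; 0.8 = release, leaning towards +y, both against stops. It stays where it is put; about 3 N at the knob moves it. At hold a spring keeps the pawl in the teeth
- pawl (a joint): Pawl angle relative to its lever (rad): about 0 when lever at hold and pawl seated; about -0.8 when the lever is at release but the pawl is still jammed in the loaded teeth; about -0.33 once it has sprung out. Winding the crank up by about 0.1 rad frees it
- lever_knob (a point): Centre of the black ball knob (22 mm in diameter) at the top of the pawl lever, a 10 mm round rod on the far side of the press; 328 mm above the bench at either end of its travel, 5 mm more half way. The ball can be pushed from either side along the press's y; it stands 43 mm above the casting's top
- lever_pivot (a point): Pivot of the pawl lever, 66 mm below the knob along the lever; the lever swings in the press's y-z plane
- jack: Small steel screw jack standing loose on the press base (45 mm above the bench) under the ram's foot; origin at the centre of its underside. Round base 46 mm in diameter, body 36 mm high, on it a screw with a flat cap 24 mm in diameter. The screw is set differently each time: the cap's top is 45 to 75 mm above the origin, and it holds
- spare_block: Bare aluminium block 45 x 45 x 40 mm, waiting on the press base in front of the ram; leave alone
- mallet: Rubber mallet with a wooden handle, 260 mm long, lying on the bench to the right of the press; leave alone
- oil_can: Small aluminium oil can, 68 mm in diameter, 140 mm high, standing on the bench to the left of the press; leave alone
- bush_bin: Grey plastic bin 110 x 150 x 45 mm with steel bushes, on the bench to the right of the press; leave alone
Mind the look-alikes: they are no part of the job. What is shaped like the jack but brown or orange is not meant.

How it is judged:
By the outcome, as a careful person would: the job done as asked, in the order asked, and still so for the second after the job is handed in, with the robot touching nothing.
It also fails if it takes over 72 s, if anything falls off the work surface, if the arm or the gripper's body presses on something with over 40 N, if the wrist force passes 120 N, or if a joint passes its speed limit or range.

ROBOT

A 7-joint arm with a two-finger parallel gripper is mounted at the origin on the work surface. World frame = base frame: x ahead of the robot, y to its left, z up, the work surface at z = 0. Lengths are in m, angles in rad, forces in N, time in s.
With the tool pointing down it reaches from about 0.4 to 0.85 m from the base axis. Payload 10.4 kg.
Tool frame: the origin (TCP) lies midway between the tips of the shut fingers; the grasp point (between the pads) lies 19 mm behind it; x points along the fingers, y is the direction in which the jaws open and shut, and the axes are right-handed (so a half turn about x gives the same grasp; the last joint's range is limited). The gripper opens to 87 mm and grips with 3 to 60 N. Pads are 19 mm wide; open, the fingers measure 117 mm over their backs; the gripper's body (75 mm by 190 mm) begins 51 mm behind the grasp point.
Start: joints at [1.272, 0.332, -0.065, 1.46, 0.022, 1.35, -0.088], TCP at [0.17, -0.601, 0.223] pointing down, gripper open.
Joint ranges: [-2.6, 2.6], [-0.5, 2.12], [-1.47, 1.34], [0.16, 2.42], [-1.27, 4.41], [0.06, 2.06], [-2.6, 2.6]. Speed limits (rad/s): [2.22, 2.22, 2.79, 2.79, 3.14, 3.14, 3.14].

INTERFACE

Orientations are given as a unit quaternion [x, y, z, w].
In Python, from bench import r gives the robot as it stands.
- The arm moves only by the shell command python3 -m jog 'ROWS' [OPENING] [FORCE]. ROWS is JSON, a list of rows, each an object with "slide": the shift along the tool's x, y, z in cm, a list of three; "roll": the turn about the tool's x in degrees. A call has 1 to 5 rows; each row is the pose to reach, as a shift and turn from the pose measured when the call began, along the tool's axes at that moment; what a row does not reach only later rows make up. A row lasts 1/12 s, in which the tool goes at most 41.7 mm and 7.16 degrees, less where a joint would pass 70% of its speed; a pose out of reach is approached as far as the arm can. A call with a gripper value outside its range is refused whole. OPENING is the closure, from 0 (fully open) to 1 (shut), set as the call begins (- or left out, the last holds). The fingers move at their own pace and stop on an object; FORCE is the grip in N (left out, the last holds). Time passes only in rows, so rows that repeat a pose let the fingers close. It gives the time, the measured TCP pose, the force and the opening at its end, in the units of the state.
- r.read_state(): the state, without advancing time (a new reading comes with each control period).
- r.camera(name): name is "scene" or "top" or "wrist"; returns the picture (384x512x3 uint8, red, green, blue); there is no depth.
- r.camera_info(name): a dict with "intrinsics" (3x3 intrinsics, pixels), "R" (3x3) and "t" (3): a world point X has camera coordinates R X + t; the wrist camera has in their place "hand_eye" (4x4, takes a point from camera to tool coordinates, whose origin is the TCP and whose axes are the tool frame's). Camera axes: x right, y down, z forward; pixel columns grow to the right and rows downward; lengths in m; the calibration is good to about 2 mm. A picture is of the moment at which its call begins: read the wrist's pose just before it. camera_info takes no time and is no camera call.
- r.close_job(): hands the job in, once; it reports no verdict.
The state is a dict: "time": time; "joint_positions": joint angles; "joint_vel": joint speeds; "joint_torque": joint torques, N m; "ee_pos": TCP position; "eef_rot": TCP orientation; "ft_force": force on the tool from outside, world axes, zero at the start; "torque": the same for the moment, N m; "width": finger opening in m.
Only numpy, scipy, OpenCV 4.12 (cv2) and the standard library are available. Lean on these libraries where they do the work, as an engineer would, in place of code of your own. Each camera call takes 0.05 s, during which the arm holds its last target.

## Working session

There is one attempt and no reset: what is moved stays moved. The work goes in short steps, Python scripts to look and compute and a shell command to move; the robot and the scene stay as the last step left them, time stands still between calls to the robot, and variables do not carry over. Pictures are saved under pics/ and viewed, and the job is handed in when it is done.

```bash
ls; mkdir -p pics; python3 - <<'E'
from bench import r
import cv2,numpy as np
s=r.read_state(); print(s)
for n in ["scene","top","wrist"]:
    im=r.camera(n); cv2.imwrite(f"pics/{n}0.png",im[:,:,::-1]); i=r.camera_info(n)
    print(n,{k:np.round(v,4).tolist() for k,v in i.items()})
E
```

```text
pics
{'time': 0.0, 'joint_positions': array([ 1.27240523,  0.3328812 , -0.0646589 ,  1.46096829,  0.0215987 ,
        1.34990649, -0.08851756]), 'joint_vel': array([-3.59404834e-04, -1.52623296e-05,  1.58499628e-03, -1.47768974e-03,
        1.78706810e-03, -3.19959628e-04, -4.20764477e-04]), 'joint_torque': array([-5.45932119e-05, -6.23250532e+01,  2.44673219e-02, -3.89888871e+01,
       -6.14184444e-02,  3.97337589e-02,  1.22168326e-04]), 'ee_pos': array([ 0.17005285, -0.60100241,  0.22173514]), 'eef_rot': array([-0.70029628, -0.09769523,  0.70049584, -0.09667641]), 'ft_force': array([-0.18870065, -0.18438991, -0.56190011]), 'torque': array([0.04228199, 0.01228391, 0.02129193]), 'width': 0.08688966856335248}
scene {'intrinsics': [[369.9371, 0.0, 259.4048], [0.0, 369.9371, 194.1109], [0.0, 0.0, 1.0]], 'R': [[-0.7684, 0.6396, 0.0195], [0.3828, 0.4838, -0.787], [-0.5128, -0.5973, -0.6166]], 't': [0.413, -0.0667, 1.5726]}
top {'intrinsics': [[481.7845, 0.0, 251.4844], [0.0, 481.7845, 195.2476], [0.0, 0.0, 1.0]], 'R': [[0.0247, -0.9997, -0.0025], [-0.9958, -0.0244, -0.0887], [0.0886, 0.0047, -0.9961]], 't': [-0.0066, 0.5849, 1.787]}
wrist {'intrinsics': [[305.795, 0.0, 251.7042], [0.0, 305.795, 190.0356], [0.0, 0.0, 1.0]], 'hand_eye': [[0.0007, -0.2504, 0.9681, -0.1617], [1.0, 0.0006, -0.0006, -0.0003], [-0.0004, 0.9681, 0.2504, -0.0687], [0.0, 0.0, 0.0, 1.0]]}
```

View pics/scene0.png

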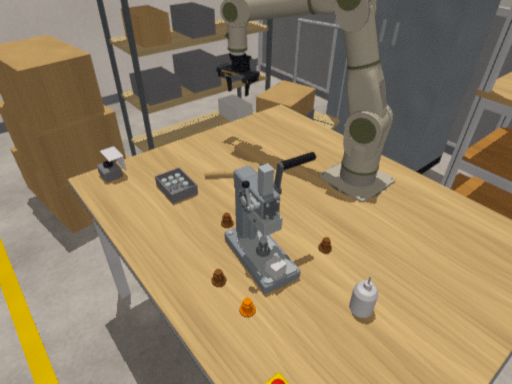

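View pics/top0.png

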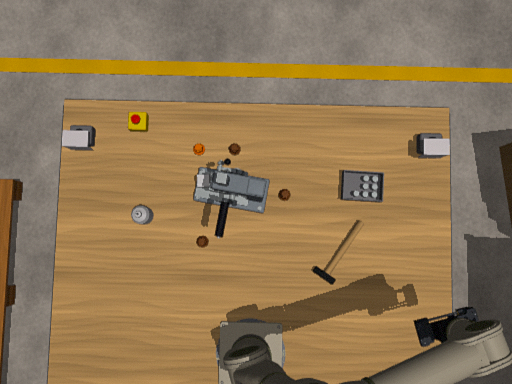

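View pics/wrist0.png

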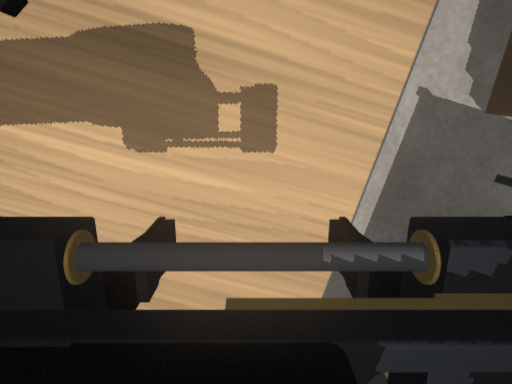

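The scene picture shows the press at about (262,230), with the grip at (297,160). The top picture shows the press at (230,188), the grip at (222,218) and the knob at (227,161). I'll zoom in on both.

```bash
python3 - <<'E'
import cv2
a=cv2.imread("pics/top0.png")[140:250,170:290]; cv2.imwrite("pics/topz.png",cv2.resize(a,None,fx=5,fy=5,interpolation=cv2.INTER_CUBIC))
a=cv2.imread("pics/scene0.png")[140:300,210:330]; cv2.imwrite("pics/scenez.png",cv2.resize(a,None,fx=3.7,fy=3.7,interpolation=cv2.INTER_CUBIC))
E
```

```text
(no output)
```

View pics/topz.png

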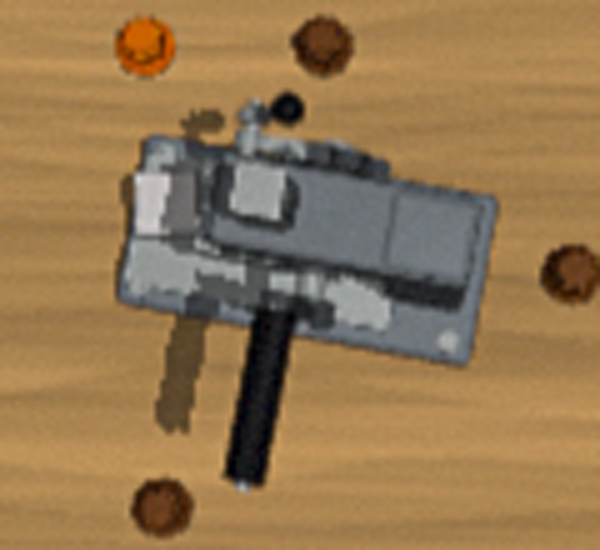

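View pics/scenez.png

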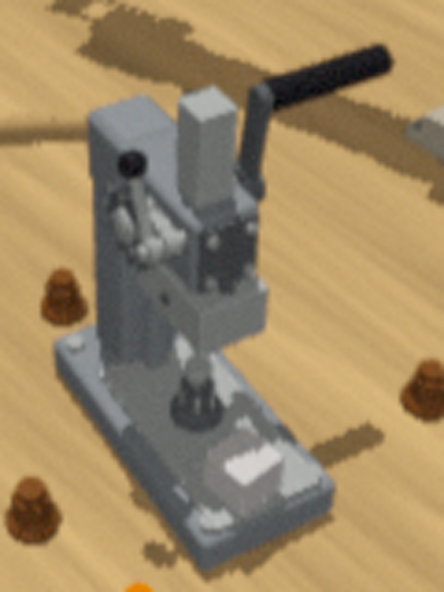

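```bash
cat > h.py <<'E'
import numpy as np,cv2
from bench import r
from scipy.spatial.transform import Rotation as Ro
def ray(n,uv):
    i=r.camera_info(n);R=np.array(i['R']);t=np.array(i['t']);K=np.array(i['intrinsics'])
    d=R.T@np.linalg.inv(K)@np.array([uv[0],uv[1],1.]); return -R.T@t,d/np.linalg.norm(d)
def proj(n,X):
    i=r.camera_info(n);p=np.array(i['intrinsics'])@(np.array(i['R'])@X+np.array(i['t'])); return p[:2]/p[2]
def tri(a,b):
    c1,d1=ray("top",a);c2,d2=ray("scene",b)
    s=np.linalg.lstsq(np.c_[d1,-d2],c2-c1,rcond=None)[0]
    p,q=c1+s[0]*d1,c2+s[1]*d2
    return (p+q)/2,np.linalg.norm(p-q)
def atz(n,uv,z):
    c,d=ray(n,uv); return c+d*(z-c[2])/d[2]
def blobs(f,box,th=45,amin=8):
    im=cv2.imread(f); x0,y0,x1,y1=box
    m=np.zeros(im.shape[:2],np.uint8); m[y0:y1,x0:x1]=(im[y0:y1,x0:x1].max(2)<th)
    n,l,st,c=cv2.connectedComponentsWithStats(m)
    out=[]
    for k in range(1,n):
        if st[k,4]<amin: continue
        ys,xs=np.where(l==k);P=np.c_[xs,ys].astype(float);d=np.linalg.svd(P-P.mean(0),full_matrices=False)[2][0]
        s=(P-P.mean(0))@d
        out.append((st[k,4],P.mean(0),P.mean(0)+d*(s.min()-.5),P.mean(0)+d*(s.max()+.5)))
    return out
E
python3 - <<'E'
from h import *
np.set_printoptions(precision=2,suppress=True)
for f,b in [("pics/top0.png",(205,150,245,245)),("pics/scene0.png",(235,145,325,215))]:
    for o in blobs(f,b): print(f,*o)
E
```

```text
pics/top0.png 25 [226.76 161.2 ] [223.45 161.56] [229.6  160.89]
pics/top0.png 8 [241.88 172.62] [243.27 170.58] [240.36 174.85]
pics/top0.png 276 [221.94 217.23] [226.28 197.88] [217.76 235.91]
pics/scene0.png 220 [298.13 160.51] [314.5  154.91] [282.41 165.89]
pics/scene0.png 33 [245.   184.33] [241.5  184.33] [248.5  184.33]
```

```bash
python3 - <<'E'
from h import *
np.set_printoptions(precision=4,suppress=True)
k,e=tri((226.76,161.2),(244.8,184.3)); print("knob",k,e)
# grip: intersect plane through scene axis line with plane of top axis line
def plane(n,a,b):
    c,d1=ray(n,a);_,d2=ray(n,b);nn=np.cross(d1,d2);nn/=np.linalg.norm(nn);return c,nn
import cv2
ct,nt=plane("top",(226.28,197.88),(217.76,235.91));cs,ns=plane("scene",(314.5,154.91),(282.41,165.89))
d=np.cross(nt,ns);d/=np.linalg.norm(d);d*=np.sign(d[0])
p0=np.linalg.lstsq(np.array([nt,ns,d]),np.array([nt@ct,ns@cs,d@np.array([.6,0,.3])]),rcond=None)[0]
print("dir",d,"yaw",np.arctan2(d[1],d[0]))
for n,uv in [("scene",(314.5,154.91)),("scene",(282.41,165.89)),("scene",(298.13,160.51)),("top",(217.76,235.91)),("top",(226.28,197.88))]:
    c,e=ray(n,uv); s=np.linalg.lstsq(np.c_[d,-e],c-p0,rcond=None)[0]; print(n,uv,p0+s[0]*d)
# base front corners at z=.045 from topz:
for uv in [(118,302),(470,363),(498,198)]:
    print("base",atz("top",(170+uv[0]/5-.4,140+uv[1]/5-.4),.045))
E
```

```text
knob [0.6656 0.0861 0.3247] 0.00328780655639563
dir [ 0.9816 -0.1863 -0.0427] yaw -0.18752259352638603
scene (314.5, 154.91) [0.4261 0.1081 0.3348]
scene (282.41, 165.89) [0.5344 0.0876 0.33  ]
scene (298.13, 160.51) [0.4823 0.0974 0.3323]
top (217.76, 235.91) [0.4284 0.1077 0.3346]
top (226.28, 197.88) [0.5477 0.085  0.3295]
base [0.5601 0.2241 0.045 ]
base [ 0.5211 -0.0388  0.045 ]
base [ 0.6449 -0.0569  0.045 ]
```

```bash
cat >> h.py <<'E'
YAW=-0.155
PX=np.array([np.cos(YAW),np.sin(YAW),0]);PY=np.array([-np.sin(YAW),np.cos(YAW),0])
def delta(target):
    s=r.read_state();R=Ro.from_quat(s['eef_rot']);M=R.as_matrix()
    d=R.inv().apply(np.array(target)-s['ee_pos'])*100
    # roll so that tool y || press y (either sign)
    y=M[:,1];ang=np.degrees(np.arctan2(np.cross(y,PY)@M[:,0],y@PY)); ang=(ang+90)%180-90
    print("pos",np.round(s['ee_pos'],4),"slide cm",np.round(d,2),"roll deg",round(ang,1),"F",np.round(s['ft_force'],1),"xaxis",np.round(M[:,0],3),"j",np.round(s['joint_positions'],2))
E
python3 - <<'E'
from h import *
k=np.array([.6656,.0861,0])
delta(k-PY*.040+[0,0,.42])
E
```

```text
pos [ 0.1701 -0.6011  0.222 ] slide cm [-19.75 -49.01 -64.72] roll deg 24.7 F [-0.1  0.5  0.7] xaxis [-0.     0.001 -1.   ] j [ 1.27  0.33 -0.06  1.46  0.02  1.35 -0.09]
```

```bash
python3 -m jog '[{"slide":[-4,0,0],"roll":0},{"slide":[-8,0,0],"roll":0},{"slide":[-12,0,-2],"roll":5},{"slide":[-16,-1,-4],"roll":10},{"slide":[-19.8,-3,-6],"roll":15}]' 1 20
python3 -c "
from h import *
k=np.array([.6656,.0861,0])
delta(k-PY*.040+[0,0,.42])"
```

```text
time: 0.57
ee_pos: [0.2164, -0.5624, 0.4108]
eef_rot: [-0.707, -0.004, 0.707, -0.003]
ft_force: [0.3, -0.7, 0.6]
width: 0.0615
pos [ 0.2164 -0.5624  0.4108] slide cm [ -0.85 -60.49 -44.85] roll deg 9.4 F [ 0.3 -0.7  0.6] xaxis [-0.     0.002 -1.   ] j [ 1.17  0.26 -0.05  1.16  0.01  1.72 -0.44]
```

```bash
python3 -m jog '[{"slide":[-0.9,-3.2,-2.4],"roll":2},{"slide":[-0.9,-6.4,-4.8],"roll":4},{"slide":[-0.9,-9.6,-7.2],"roll":6},{"slide":[-0.9,-12.8,-9.6],"roll":8},{"slide":[-0.9,-16,-12],"roll":9.4}]'
python3 -m jog '[{"slide":[0,-3.2,-2.4],"roll":0},{"slide":[0,-6.4,-4.8],"roll":0},{"slide":[0,-9.6,-7.2],"roll":0},{"slide":[0,-12.8,-9.6],"roll":0},{"slide":[0,-16,-12],"roll":0}]'
python3 -m jog '[{"slide":[0,-3.2,-2.4],"roll":0},{"slide":[0,-6.4,-4.8],"roll":0},{"slide":[0,-9.6,-7.2],"roll":0},{"slide":[0,-12.8,-9.6],"roll":0},{"slide":[0,-16,-12],"roll":0}]'
python3 -c "
from h import *
k=np.array([.6656,.0861,0])
delta(k-PY*.040+[0,0,.42])"
```

```text
time: 0.98
ee_pos: [0.3357, -0.3995, 0.4199]
eef_rot: [-0.705, 0.055, 0.705, 0.056]
ft_force: [1.0, -0.8, 0.6]
width: 0.0283
time: 1.4
ee_pos: [0.4802, -0.2586, 0.4201]
eef_rot: [-0.705, 0.055, 0.705, 0.056]
ft_force: [0.8, -0.3, -0.1]
width: 0.0011
time: 1.82
ee_pos: [0.6248, -0.118, 0.4199]
eef_rot: [-0.705, 0.055, 0.705, 0.056]
ft_force: [1.6, -0.2, 0.2]
width: -0.0
pos [ 0.6248 -0.118   0.4199] slide cm [ 1.00e-02 -1.68e+01 -8.30e-01] roll deg -0.2 F [ 1.6 -0.2  0.2] xaxis [-0.001  0.001 -1.   ] j [ 0.41  0.38 -0.45  1.01  0.17  1.78 -1.71]
```

```bash
python3 -m jog '[{"slide":[0,-3.4,-0.2],"roll":0},{"slide":[0,-6.8,-0.4],"roll":0},{"slide":[0,-10.2,-0.6],"roll":0},{"slide":[0,-13.6,-0.8],"roll":0},{"slide":[0,-16.8,-0.8],"roll":0}]'
python3 -c "
from h import *
k=np.array([.6656,.0861,0])
s=r.read_state();im=r.camera('wrist');cv2.imwrite('pics/w1.png',im[:,:,::-1])
delta(k-PY*.040+[0,0,.318])
im=r.camera('top');cv2.imwrite('pics/t1.png',cv2.resize(im[130:260,160:300,::-1],None,fx=4,fy=4))
"
```

```text
time: 2.23
ee_pos: [0.6593, 0.0486, 0.4195]
eef_rot: [-0.704, 0.055, 0.706, 0.056]
ft_force: [0.2, -0.5, -1.4]
width: 0.0003
pos [0.6588 0.0564 0.4188] slide cm [10.07  1.01 -0.25] roll deg 0.3 F [-0.3  6.  -0.5] xaxis [-0.003  0.005 -1.   ] j [ 0.14  0.46 -0.51  0.92  0.22  1.81 -1.99]
```

View pics/w1.png

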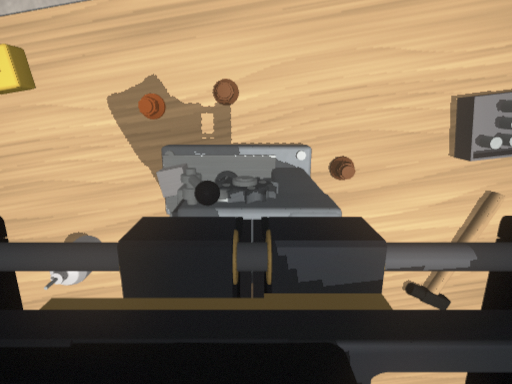

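The wrist picture shows the knob at about (207,193) and the shut fingers at (252,250), right of it. The arm was still moving when this was taken, so I'll let it settle and measure again.

```bash
python3 -m jog '[{"slide":[0,1,0],"roll":0},{"slide":[0,1,-0.2],"roll":0},{"slide":[0,1,-0.2],"roll":0},{"slide":[0,1,-0.2],"roll":0}]'
cat >> h.py <<'E'
def wray(uv,s=None):
    s=s or r.read_state();i=r.camera_info('wrist');H=np.array(i['hand_eye']);M=Ro.from_quat(s['eef_rot']).as_matrix()
    c=M@H[:3,3]+s['ee_pos'];d=M@H[:3,:3]@np.linalg.inv(np.array(i['intrinsics']))@[uv[0],uv[1],1.]
    return c,d
def watz(uv,z,s=None):
    c,d=wray(uv,s);return c+d*(z-c[2])/d[2]
E
python3 -c "
from h import *
s=r.read_state();im=r.camera('wrist');cv2.imwrite('pics/w2.png',im[:,:,::-1])
for o in blobs('pics/w2.png',(150,160,300,215)): print(*o); print(watz(o[1],.328,s))
delta(s['ee_pos'])
"
```

```text
time: 2.67
ee_pos: [0.6593, 0.0416, 0.4189]
eef_rot: [-0.704, 0.052, 0.706, 0.055]
ft_force: [0.4, -0.9, 0.3]
width: 0.0004
477 [199.40251572 193.53668763] [187.8048648  198.78189457] [211.18957751 188.20581686]
[0.6658453  0.08692711 0.328     ]
pos [0.6592 0.042  0.4189] slide cm [ 0.01  0.03 -0.01] roll deg 0.2 F [-0.3  0.1 -0.3] xaxis [-0.003  0.004 -1.   ] j [ 0.16  0.46 -0.5   0.92  0.21  1.81 -1.97]
```

View pics/w2.png

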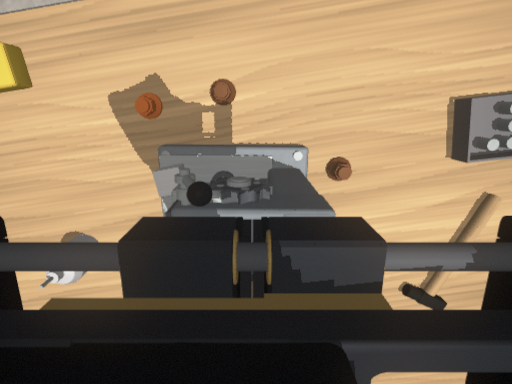

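```bash
python3 -m jog '[{"slide":[3.5,0,0],"roll":0},{"slide":[7,0,-0.1],"roll":0},{"slide":[10,0,-0.2],"roll":0},{"slide":[10.1,0,-0.2],"roll":0},{"slide":[10.1,0,-0.2],"roll":0}]'
python3 -m jog '[{"slide":[0,-1,0],"roll":0},{"slide":[0,-2,0],"roll":0},{"slide":[0,-3,0],"roll":0},{"slide":[0,-4,0],"roll":0},{"slide":[0,-5,0],"roll":0}]'
python3 -c "
from h import *
k=np.array([.6656,.0861,0])
delta(k+PY*.025+[0,0,.318])"
```

```text
time: 3.13
ee_pos: [0.6603, 0.0411, 0.3173]
eef_rot: [-0.703, 0.053, 0.707, 0.055]
ft_force: [-0.8, -0.2, 1.0]
width: 0.001
time: 3.55
ee_pos: [0.6684, 0.0914, 0.3187]
eef_rot: [-0.704, 0.053, 0.706, 0.055]
ft_force: [-1.0, -4.2, 3.0]
width: 0.0
pos [0.6684 0.0914 0.3187] slide cm [ 0.08 -1.93  0.19] roll deg 0.2 F [-1.  -4.2  3. ] xaxis [-0.004  0.003 -1.   ] j [ 0.13  0.47 -0.52  1.12  0.22  1.61 -2.06]
```

```bash
python3 -m jog '[{"slide":[0,-0.6,0.1],"roll":0},{"slide":[0,-1.2,0.1],"roll":0},{"slide":[0,-1.7,0.1],"roll":0},{"slide":[0,-2,0.1],"roll":0},{"slide":[0,-2,0.1],"roll":0}]'
python3 -m jog '[{"slide":[0,-0.3,0],"roll":0},{"slide":[0,-0.6,0],"roll":0},{"slide":[0,-0.6,0],"roll":0}]'
python3 -c "
from h import *
k=np.array([.6656,.0861,0])
delta(k+PY*.025+[0,0,.318])"
```

```text
time: 3.97
ee_pos: [0.6704, 0.1121, 0.3184]
eef_rot: [-0.704, 0.053, 0.707, 0.055]
ft_force: [-0.2, -0.2, -0.4]
width: 0.0006
time: 4.22
ee_pos: [0.6712, 0.1181, 0.3177]
eef_rot: [-0.703, 0.053, 0.707, 0.054]
ft_force: [0.8, -3.9, -2.7]
width: 0.0006
pos [0.6712 0.1181 0.3177] slide cm [-0.03  0.75  0.06] roll deg 0.2 F [ 0.8 -3.9 -2.7] xaxis [-0.005  0.003 -1.   ] j [ 0.08  0.49 -0.52  1.09  0.23  1.62 -2.1 ]
```

```bash
python3 -c "
from h import *
s=r.read_state();im=r.camera('wrist');cv2.imwrite('pics/w3.png',im[:,:,::-1])
im=r.camera('scene');cv2.imwrite('pics/s3.png',cv2.resize(im[110:310,190:350,::-1],None,fx=3,fy=3,interpolation=2))
"
```

```text
(no output)
```

View pics/w3.png

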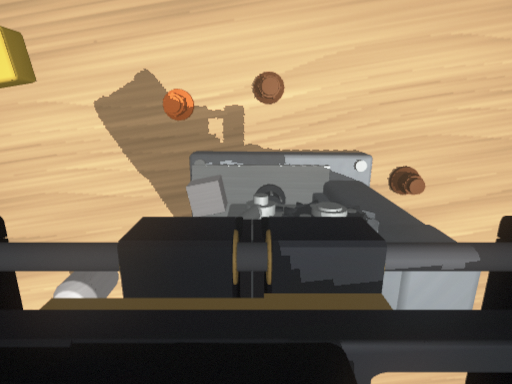

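View pics/s3.png

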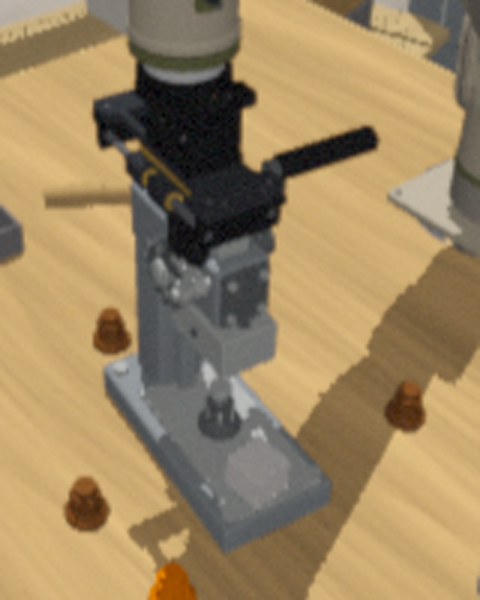

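The fingers hide the knob in both pictures, so I'll keep pushing gently until I feel the stop.

```bash
python3 -m jog '[{"slide":[0,-0.3,0],"roll":0},{"slide":[0,-0.6,0],"roll":0},{"slide":[0,-0.6,0],"roll":0}]'
python3 -m jog '[{"slide":[0,-0.3,0],"roll":0},{"slide":[0,-0.6,0],"roll":0},{"slide":[0,-0.6,0],"roll":0}]'
```

```text
time: 4.57
ee_pos: [0.6714, 0.1188, 0.3179]
eef_rot: [-0.702, 0.057, 0.708, 0.054]
ft_force: [-9.3, -17.2, 2.9]
width: 0.0004
time: 4.82
ee_pos: [0.6714, 0.1188, 0.3179]
eef_rot: [-0.701, 0.062, 0.709, 0.053]
ft_force: [-11.3, -19.8, 3.3]
width: 0.0003
```

```bash
python3 -m jog '[{"slide":[0,1,0],"roll":0},{"slide":[0,2,0],"roll":0},{"slide":[-3,2,0],"roll":0},{"slide":[-7,2,0],"roll":0},{"slide":[-10,2,0],"roll":0}]'
python3 -c "
from h import *
s=r.read_state();im=r.camera('wrist');cv2.imwrite('pics/w4.png',im[:,:,::-1])
for o in blobs('pics/w4.png',(100,150,350,215)): print(*o); print(watz(o[1],.328,s))
delta([.455,.1015,.42])
"
```

```text
time: 5.23
ee_pos: [0.669, 0.1005, 0.4212]
eef_rot: [-0.701, 0.061, 0.708, 0.053]
ft_force: [0.8, 0.2, 0.8]
width: 0.0006
446 [207.47982063 193.07174888] [195.5117473  196.10874315] [219.52002187 190.01645157]
[0.67414879 0.13782755 0.328     ]
pos [0.6695 0.1011 0.4272] slide cm [ 0.79  3.42 21.17] roll deg -0.4 F [0.7 0.2 5.8] xaxis [-0.003 -0.009 -1.   ] j [ 0.04  0.51 -0.5   0.83  0.25  1.85 -2.07]
```

View pics/w4.png

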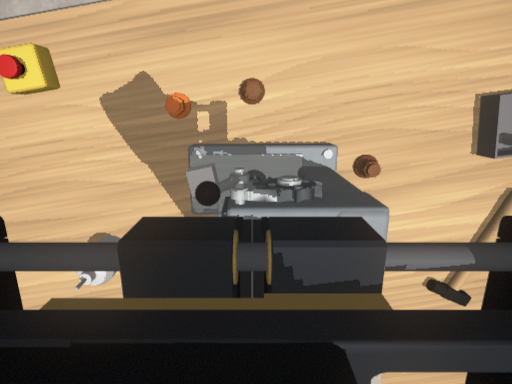

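```bash
python3 -m jog '[{"slide":[0.5,0.6,3.8],"roll":0},{"slide":[0.5,1.2,7.6],"roll":0},{"slide":[0.6,1.8,11.4],"roll":0},{"slide":[0.7,2.4,15.2],"roll":0},{"slide":[0.8,3,19]}]' 0 2>&1 | tail -6
```

```text
invalid input at $[4]: expected keys slide, roll
```

```bash
python3 -m jog '[{"slide":[0.5,0.6,3.8],"roll":0},{"slide":[0.5,1.2,7.6],"roll":0},{"slide":[0.6,1.8,11.4],"roll":0},{"slide":[0.7,2.4,15.2],"roll":0},{"slide":[0.8,3,19],"roll":0}]' 0
python3 -m jog '[{"slide":[0,0,1],"roll":0},{"slide":[0,0,1],"roll":0},{"slide":[0,0,1],"roll":0},{"slide":[0,0,1],"roll":0}]'
python3 -c "
from h import *
s=r.read_state();im=r.camera('wrist');cv2.imwrite('pics/w5.png',im[:,:,::-1])
im=r.camera('top');cv2.imwrite('pics/t5.png',cv2.resize(im[130:260,160:300,::-1],None,fx=4,fy=4))
delta([.471,.1,.42])
"
```

```text
time: 5.7
ee_pos: [0.4752, 0.103, 0.4196]
eef_rot: [-0.704, 0.06, 0.705, 0.054]
ft_force: [-0.7, 0.1, 0.7]
width: 0.026
time: 6.03
ee_pos: [0.4659, 0.1046, 0.4197]
eef_rot: [-0.704, 0.059, 0.705, 0.055]
ft_force: [-0.1, 0.6, 0.8]
width: 0.0528
pos [0.4661 0.1046 0.4192] slide cm [-0.08  0.37 -0.55] roll deg -0.4 F [-0.   0.2  0.3] xaxis [-0.003 -0.007 -1.   ] j [ 0.24  0.01 -0.56  1.43  0.01  1.71 -2.05]
```

View pics/w5.png

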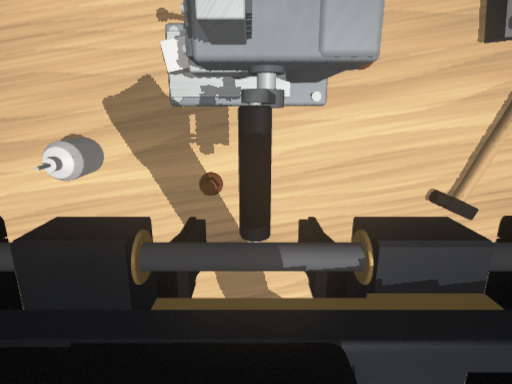

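```bash
python3 -c "
from h import *
for o in blobs('pics/w5.png',(225,95,285,241),amin=500):
  print(*o); print([watz(p,.333) for p in o[1:]])
print('shaft',watz((267,78),.245))
for uv in [(256,107),(255,238)]: print(watz(uv,.333))
"
```

```text
shaft [0.56329607 0.07230216 0.245     ]
[0.53593379 0.08989197 0.333     ]
[0.42702385 0.10806837 0.333     ]
```

```bash
python3 -c "
from h import *
im=cv2.imread('pics/w5.png')[40:140,200:340];cv2.imwrite('pics/w5z.png',cv2.resize(im,None,fx=5,fy=5,interpolation=2))
im=r.camera('scene');cv2.imwrite('pics/s5.png',im[:,:,::-1]);cv2.imwrite('pics/s5z.png',cv2.resize(im[140:240,230:330,::-1],None,fx=6,fy=6,interpolation=2))
px=np.array([.9865,-.164,0]);g=np.array([.4815,.099,0]);py=np.array([.164,.9865,0])
for dy in (-.015,-.008,0,.008): 
  p=g+px*.062+py*dy+[0,0,.245]; print(dy,p,(proj('scene',p)-[230,140])*6, )
  s=r.read_state();i=r.camera_info('wrist');H=np.array(i['hand_eye']);M=Ro.from_quat(s['eef_rot']).as_matrix()
  c=np.linalg.inv(H)@np.r_[M.T@(p-s['ee_pos']),1];q=np.array(i['intrinsics'])@c[:3];print(((q/q[2])[:2]-[200,40])*5)
"
```

```text
-0.015 [0.540203  0.0740345 0.245    ] [277.41088981 290.50761199]
[343.17897493 305.40931153]
-0.008 [0.541351 0.08094  0.245   ] [285.00718487 298.02003649]
[310.00247648 305.27516565]
0 [0.542663 0.088832 0.245   ] [293.76909935 306.68521083]
[272.07530375 305.12181089]
0.008 [0.543975 0.096724 0.245   ] [302.61803545 315.43644598]
[234.13620618 304.96840791]
```

View pics/w5z.png

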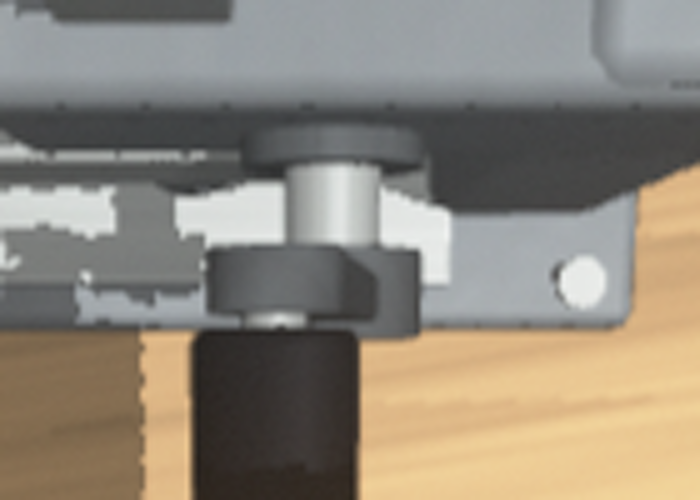

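View pics/s5z.png

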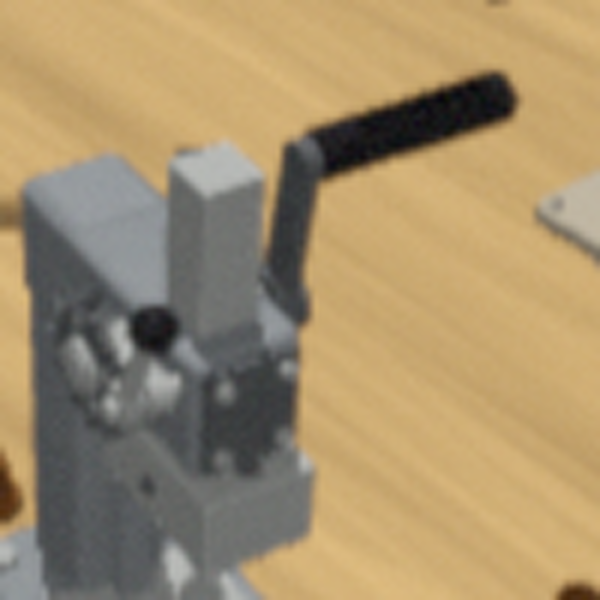

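The zooms put the shaft about 13 mm to the -y side of the grip, so the handle starts roughly 0.145 rad past the top, on the +y side. I'll take the grip 33 mm outside its middle.

```bash
python3 -c "
from h import *
delta([.449,.1044,.315])"
python3 -m jog '[{"slide":[1,0,1.4],"roll":0},{"slide":[3,0,1.6],"roll":0},{"slide":[5,0,1.6],"roll":0},{"slide":[5,0,1.6],"roll":0}]' 0
python3 -c "
from h import *
delta([.449,.1044,.315])"
```

```text
pos [0.4661 0.1046 0.4191] slide cm [10.42  0.22  1.66] roll deg -0.4 F [-0.  -0.7 -0.4] xaxis [-0.003 -0.007 -1.   ] j [ 0.24  0.01 -0.56  1.43  0.01  1.71 -2.05]
time: 6.52
ee_pos: [0.4494, 0.1065, 0.3656]
eef_rot: [-0.702, 0.06, 0.708, 0.054]
ft_force: [-0.0, -0.4, -0.2]
width: 0.0853
pos [0.4494 0.1065 0.3656] slide cm [ 5.07  0.17 -0.03] roll deg -0.4 F [-0.  -0.4 -0.2] xaxis [-0.009 -0.007 -1.   ] j [ 0.25 -0.04 -0.55  1.58 -0.02  1.6  -2.04]
```

```bash
python3 -m jog '[{"slide":[2.5,0.2,0],"roll":0},{"slide":[5,0.2,0],"roll":0},{"slide":[5.1,0.2,0],"roll":0},{"slide":[5.1,0.2,0],"roll":0}]'
python3 -m jog '[{"slide":[0,0,0],"roll":0},{"slide":[0,0,0],"roll":0},{"slide":[0,0,0],"roll":0},{"slide":[0,0,0],"roll":0},{"slide":[0,0,0],"roll":0}]' 1 25
python3 -m jog '[{"slide":[0,0,0],"roll":0},{"slide":[0,0,0],"roll":0},{"slide":[0,0,0],"roll":0},{"slide":[0,0,0],"roll":0},{"slide":[0,0,0],"roll":0}]' 1 55
python3 -c "
from h import *
delta([.449,.1044,.315])"
```

```text
time: 6.85
ee_pos: [0.4486, 0.1041, 0.3149]
eef_rot: [-0.701, 0.06, 0.708, 0.054]
ft_force: [0.3, -0.0, 0.9]
width: 0.087
time: 7.27
ee_pos: [0.4488, 0.1042, 0.3154]
eef_rot: [-0.702, 0.06, 0.708, 0.054]
ft_force: [-1.0, -0.4, -1.2]
width: 0.0616
time: 7.68
ee_pos: [0.4488, 0.1042, 0.3154]
eef_rot: [-0.702, 0.06, 0.708, 0.054]
ft_force: [-0.5, -0.8, -0.2]
width: 0.0284
pos [0.4488 0.1042 0.3154] slide cm [ 0.04 -0.02 -0.02] roll deg -0.4 F [-0.5 -0.8 -0.2] xaxis [-0.01  -0.007 -1.   ] j [ 0.25 -0.04 -0.56  1.68 -0.02  1.5  -2.04]
```

```bash
python3 -m jog '[{"slide":[0,0,0],"roll":0},{"slide":[0,0,0],"roll":0},{"slide":[0,0,0],"roll":0}]'

```

```text
time: 7.93
ee_pos: [0.4488, 0.1041, 0.3154]
eef_rot: [-0.701, 0.06, 0.708, 0.054]
ft_force: [0.2, 0.1, 0.4]
width: 0.0258
```

```bash
python3 -m jog '[{"slide":[0,0.25,0],"roll":0},{"slide":[-0.05,0.6,0],"roll":0},{"slide":[-0.1,0.9,0],"roll":0},{"slide":[-0.1,1.2,0],"roll":0},{"slide":[-0.1,1.5,0],"roll":0}]'
python3 -c "
from h import *
delta([.449,.1044,.315])"
```

```text
time: 8.35
ee_pos: [0.4469, 0.092, 0.3165]
eef_rot: [-0.702, 0.057, 0.708, 0.055]
ft_force: [5.2, 11.9, -4.2]
width: 0.0261
pos [0.4469 0.092  0.3165] slide cm [ 0.15 -1.26 -0.02] roll deg -0.2 F [ 5.2 11.9 -4.2] xaxis [-0.008 -0.003 -1.   ] j [ 0.27 -0.05 -0.54  1.69 -0.03  1.5  -2.  ]
```

```bash
python3 -m jog '[{"slide":[0,0.3,0],"roll":0},{"slide":[0,0.6,0],"roll":0},{"slide":[0,0.6,0],"roll":0},{"slide":[0,0.6,0],"roll":0}]'
python3 -c "
from h import *
delta([.449,.1044,.315])
im=r.camera('scene');cv2.imwrite('pics/s6z.png',cv2.resize(im[140:300,210:330,::-1],None,fx=3.7,fy=3.7,interpolation=2))"
```

```text
time: 8.68
ee_pos: [0.4463, 0.0886, 0.3165]
eef_rot: [-0.703, 0.055, 0.707, 0.055]
ft_force: [5.0, 9.9, -4.7]
width: 0.0258
pos [0.4463 0.0886 0.3165] slide cm [ 0.15 -1.61 -0.02] roll deg -0.0 F [ 5.   9.9 -4.7] xaxis [-0.006  0.001 -1.   ] j [ 0.27 -0.06 -0.53  1.7  -0.03  1.5  -1.99]
```

View pics/s6z.png

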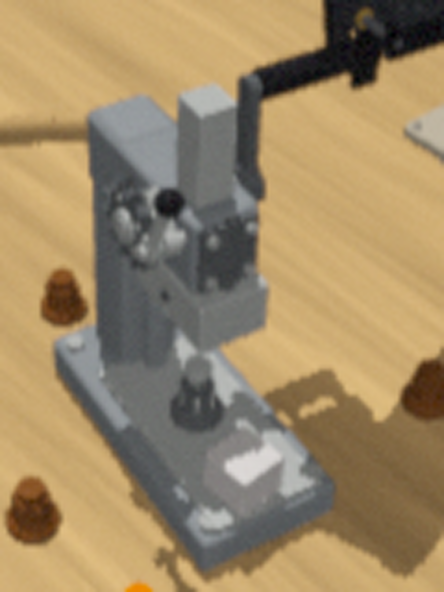

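The scene zoom shows the lever leaning to the front (release) and the ram still hanging above the jack. The hand now carries 10 to 12 N. I'll estimate the jack's height and write a helper for the circle.

```bash
cat >> h.py <<'E'
import json,os
PX=np.array([np.cos(-.162),np.sin(-.162),0]);PY2=np.array([-PX[1],PX[0],0])
C=np.array([.4468,.0916,.2263]); 
if os.path.exists('C.json'): C=np.array(json.load(open('C.json')))
def circ(steps):
    s=r.read_state();R=Ro.from_quat(s['eef_rot']);d=s['ee_pos']-C
    u=d@PY2;w=d[2];phi=np.arctan2(u,w)%(2*np.pi); phi=phi-2*np.pi if phi>5.5 else phi
    t=PY2*np.cos(phi)-np.array([0,0,np.sin(phi)]);n=PY2*np.sin(phi)+np.array([0,0,np.cos(phi)])
    F=s['ft_force']
    print("t %.2f phi %.3f rad %.1fmm x %.1fmm Ft %.1f Fr %.1f Fx %.1f w %.4f"%(s['time'],phi,1e3*np.hypot(u,w),1e3*d@PX,F@t,F@n,F@PX,s['width']))
    for k in steps:
        p=phi+k; tgt=C+.09*(PY2*np.sin(p)+np.array([0,0,np.cos(p)]))
        print("%.3f"%k,np.round(R.inv().apply(tgt-s['ee_pos'])*100,2).tolist())
E
python3 -c "
from h import *
circ([.04,.08,.12,.16])
for by in (410,415,420):
  b=atz('scene',(210+197/3.7,140+by/3.7),.045)
  print(b,[ (h,(proj('scene',b+[0,0,h])-[210,140])*3.7) for h in (.045,.06,.075)])
"
```

```text
t 8.73 phi -0.033 rad 90.3mm x 0.0mm Ft 11.0 Fr -3.5 Fx 3.6 w 0.0254
0.040 [0.02, -0.36, -0.0]
0.080 [0.03, -0.72, -0.0]
0.120 [0.05, -1.08, -0.01]
0.160 [0.09, -1.44, -0.01]
[0.60756615 0.10181486 0.045     ] [(0.045, array([198.39260697, 372.73656148])), (0.06, array([198.87193485, 359.91068501])), (0.075, array([199.35913608, 346.87413337]))]
[0.61130439 0.10623192 0.045     ] [(0.045, array([198.39817122, 377.70936009])), (0.06, array([198.87947545, 364.8724895 ])), (0.075, array([199.3687176 , 351.82390678]))]
[0.6150137  0.11061478 0.045     ] [(0.045, array([198.40373651, 382.68309926])), (0.06, array([198.88701797, 369.83555558])), (0.075, array([199.3783022 , 356.77526637]))]
```

```bash
python3 -m jog '[{"slide":[0.01,-0.25,0],"roll":0},{"slide":[0.02,-0.5,0],"roll":0},{"slide":[0.04,-0.8,0],"roll":0},{"slide":[0.06,-1.1,0],"roll":0},{"slide":[0.09,-1.4,0],"roll":0}]'
python3 -c "
from h import *
circ([.04,.08,.12,.16])"
```

```text
time: 9.15
ee_pos: [0.4489, 0.1048, 0.3155]
eef_rot: [-0.703, 0.053, 0.707, 0.055]
ft_force: [5.8, 8.8, -5.7]
width: 0.0256
t 9.15 phi 0.149 rad 90.2mm x -0.0mm Ft 10.3 Fr -4.2 Fx 4.3 w 0.0256
0.040 [0.08, -0.35, -0.01]
0.080 [0.16, -0.7, -0.01]
0.120 [0.25, -1.05, -0.01]
0.160 [0.35, -1.4, -0.02]
```

```bash
python3 -m jog '[{"slide":[0.05,-0.25,0],"roll":0},{"slide":[0.12,-0.5,0],"roll":0},{"slide":[0.19,-0.8,0],"roll":0},{"slide":[0.26,-1.1,0],"roll":0},{"slide":[0.35,-1.4,0],"roll":0}]'
python3 -c "
from h import *
circ([.05,.1,.15,.2])"
```

```text
time: 9.57
ee_pos: [0.4514, 0.1207, 0.3115]
eef_rot: [-0.704, 0.051, 0.707, 0.056]
ft_force: [7.0, 8.0, -8.4]
width: 0.0259
t 9.57 phi 0.333 rad 90.1mm x -0.1mm Ft 11.3 Fr -5.0 Fx 5.6 w 0.0259
0.050 [0.17, -0.42, -0.02]
0.100 [0.35, -0.83, -0.02]
0.150 [0.55, -1.23, -0.03]
0.200 [0.77, -1.62, -0.03]
```

```bash
python3 -m jog '[{"slide":[0.1,-0.3,0],"roll":0},{"slide":[0.23,-0.6,0],"roll":0},{"slide":[0.38,-0.9,0],"roll":0},{"slide":[0.53,-1.2,0],"roll":0},{"slide":[0.7,-1.5,0],"roll":0}]'
python3 -c "
from h import *
circ([.05,.1,.15,.2]); delta([.45,.1,.3])"
```

```text
time: 9.98
ee_pos: [0.4541, 0.1369, 0.3037]
eef_rot: [-0.704, 0.05, 0.707, 0.056]
ft_force: [7.2, 6.9, -10.3]
width: 0.0257
t 9.98 phi 0.535 rad 90.0mm x -0.2mm Ft 12.1 Fr -4.8 Fx 6.0 w 0.0257
0.050 [0.24, -0.38, -0.02]
0.100 [0.51, -0.74, -0.03]
0.150 [0.78, -1.1, -0.03]
0.200 [1.08, -1.44, -0.04]
pos [0.4541 0.1369 0.3037] slide cm [ 0.34  3.71 -0.15] roll deg 0.3 F [  7.2   6.9 -10.3] xaxis [-0.003  0.009 -1.   ] j [ 0.22 -0.01 -0.59  1.68 -0.01  1.47 -2.09]
```

```bash
python3 -m jog '[{"slide":[0.18,-0.28,-0.05],"roll":0},{"slide":[0.38,-0.56,-0.1],"roll":0},{"slide":[0.58,-0.84,-0.1],"roll":0},{"slide":[0.8,-1.12,-0.1],"roll":0},{"slide":[1.03,-1.4,-0.1],"roll":0}]'
python3 -c "
from h import *
circ([.05,.1,.15,.2])"
```

```text
time: 10.4
ee_pos: [0.4565, 0.152, 0.2922]
eef_rot: [-0.703, 0.049, 0.707, 0.056]
ft_force: [2.7, 7.2, -10.0]
width: 0.0258
t 10.40 phi 0.748 rad 90.0mm x -0.1mm Ft 12.3 Fr -2.2 Fx 1.5 w 0.0258
0.050 [0.32, -0.32, -0.02]
0.100 [0.65, -0.62, -0.03]
0.150 [1.0, -0.91, -0.03]
0.200 [1.36, -1.18, -0.04]
```

```bash
python3 -m jog '[{"slide":[0.2,-0.2,0],"roll":0},{"slide":[0.44,-0.42,0],"roll":0},{"slide":[0.68,-0.64,0],"roll":0},{"slide":[0.92,-0.84,0],"roll":0},{"slide":[1.17,-1.04,0],"roll":0}]'
python3 -c "
from h import *
circ([.05,.1,.15,.2])"
```

```text
time: 10.82
ee_pos: [0.4582, 0.1631, 0.2795]
eef_rot: [-0.703, 0.048, 0.707, 0.057]
ft_force: [5.7, 4.4, -11.3]
width: 0.0254
t 10.82 phi 0.937 rad 89.8mm x -0.3mm Ft 12.2 Fr -2.5 Fx 4.9 w 0.0254
0.050 [0.36, -0.27, -0.04]
0.100 [0.75, -0.5, -0.04]
0.150 [1.14, -0.71, -0.05]
0.200 [1.55, -0.91, -0.05]
```

```bash
python3 -m jog '[{"slide":[0.25,-0.18,-0.05],"roll":0},{"slide":[0.52,-0.36,-0.05],"roll":0},{"slide":[0.8,-0.53,-0.05],"roll":0},{"slide":[1.08,-0.68,-0.05],"roll":0},{"slide":[1.35,-0.81,-0.05],"roll":0}]'
python3 -c "
from h import *
circ([.05,.1,.15,.2])"
```

```text
time: 11.23
ee_pos: [0.4595, 0.1717, 0.2646]
eef_rot: [-0.702, 0.047, 0.708, 0.057]
ft_force: [4.1, 4.7, -11.3]
width: 0.0259
t 11.23 phi 1.130 rad 89.7mm x -0.4mm Ft 12.5 Fr -0.1 Fx 3.3 w 0.0259
0.050 [0.4, -0.2, -0.04]
0.100 [0.82, -0.36, -0.05]
0.150 [1.25, -0.49, -0.05]
0.200 [1.69, -0.61, -0.06]
```

```bash
python3 -m jog '[{"slide":[0.27,-0.13,-0.05],"roll":0},{"slide":[0.56,-0.25,-0.05],"roll":0},{"slide":[0.86,-0.36,-0.05],"roll":0},{"slide":[1.17,-0.46,-0.05],"roll":0},{"slide":[1.48,-0.55,-0.05],"roll":0}]'
python3 -c "
from h import *
circ([.05,.1,.15,.2])"
```

```text
time: 11.65
ee_pos: [0.4604, 0.1774, 0.2483]
eef_rot: [-0.702, 0.047, 0.708, 0.057]
ft_force: [4.1, 3.3, -11.8]
width: 0.0254
t 11.65 phi 1.323 rad 89.6mm x -0.4mm Ft 12.4 Fr 0.9 Fx 3.6 w 0.0254
0.050 [0.43, -0.13, -0.05]
0.100 [0.88, -0.2, -0.05]
0.150 [1.32, -0.25, -0.06]
0.200 [1.77, -0.28, -0.06]
```

```bash
python3 -m jog '[{"slide":[0.28,-0.08,-0.05],"roll":0},{"slide":[0.58,-0.13,-0.05],"roll":0},{"slide":[0.9,-0.18,-0.05],"roll":0},{"slide":[1.22,-0.22,-0.05],"roll":0},{"slide":[1.54,-0.24,-0.05],"roll":0}]'
python3 -c "
from h import *
circ([.05,.1,.15,.2])"
```

```text
time: 12.07
ee_pos: [0.4608, 0.1798, 0.2314]
eef_rot: [-0.701, 0.047, 0.709, 0.057]
ft_force: [4.1, 3.4, -13.0]
width: 0.0256
t 12.07 phi 1.514 rad 89.5mm x -0.5mm Ft 13.2 Fr 3.3 Fx 3.5 w 0.0256
0.050 [0.45, -0.06, -0.05]
0.100 [0.9, -0.04, -0.06]
0.150 [1.35, -0.01, -0.06]
0.200 [1.79, 0.05, -0.07]
```

```bash
python3 -m jog '[{"slide":[0.28,-0.05,-0.05],"roll":0},{"slide":[0.6,-0.06,-0.05],"roll":0},{"slide":[0.92,-0.06,-0.05],"roll":0},{"slide":[1.24,-0.03,-0.05],"roll":0},{"slide":[1.54,0,-0.05],"roll":0}]'
python3 -c "
from h import *
circ([.05,.1,.15,.2]);delta([.45,.1,.3])
im=r.camera('scene');cv2.imwrite('pics/s7z.png',cv2.resize(im[140:300,210:330,::-1],None,fx=3.7,fy=3.7,interpolation=2))"
```

```text
time: 12.48
ee_pos: [0.4608, 0.1794, 0.2152]
eef_rot: [-0.701, 0.048, 0.709, 0.057]
ft_force: [1.4, -1.5, -12.6]
width: 0.0259
t 12.48 phi 1.695 rad 89.6mm x -0.4mm Ft 12.7 Fr 0.3 Fx 1.6 w 0.0259
0.050 [0.45, 0.03, -0.04]
0.100 [0.89, 0.13, -0.05]
0.150 [1.32, 0.24, -0.05]
0.200 [1.75, 0.38, -0.06]
pos [0.4608 0.1794 0.2152] slide cm [-8.58  7.91  0.  ] roll deg 0.4 F [  1.4  -1.5 -12.6] xaxis [-0.011  0.014 -1.   ] j [ 0.16  0.1  -0.64  1.77  0.04  1.29 -2.21]
```

View pics/s7z.png

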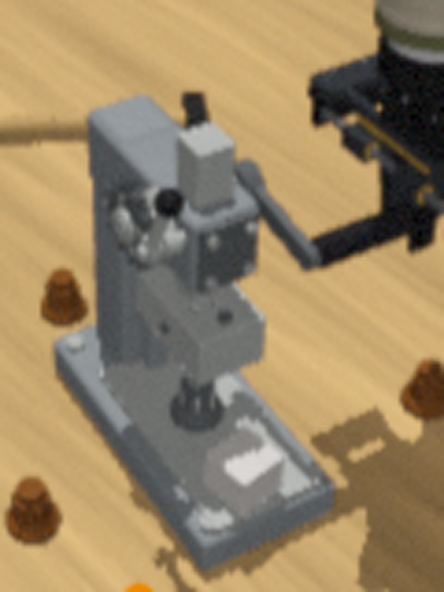

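The ram is about halfway down and the jack's cap is close under its foot. From here I'll go slower.

```bash
python3 -m jog '[{"slide":[0.2,0.01,-0.03],"roll":0},{"slide":[0.4,0.03,-0.05],"roll":0},{"slide":[0.6,0.07,-0.05],"roll":0},{"slide":[0.8,0.11,-0.05],"roll":0},{"slide":[1,0.16,-0.05],"roll":0}]'
python3 -c "
from h import *
circ([.05,.1,.15])"
```

```text
time: 12.95
ee_pos: [0.4605, 0.1774, 0.2044]
eef_rot: [-0.7, 0.048, 0.71, 0.057]
ft_force: [-2.7, -2.3, -12.3]
width: 0.0257
t 12.95 phi 1.818 rad 89.6mm x -0.3mm Ft 12.6 Fr 0.4 Fx -2.3 w 0.0257
0.050 [0.44, 0.09, -0.04]
0.100 [0.87, 0.23, -0.04]
0.150 [1.28, 0.4, -0.05]
```

```bash
python3 -m jog '[{"slide":[0.2,0.04,-0.03],"roll":0},{"slide":[0.4,0.09,-0.05],"roll":0},{"slide":[0.6,0.15,-0.05],"roll":0},{"slide":[0.8,0.21,-0.05],"roll":0},{"slide":[1,0.28,-0.05],"roll":0}]'
python3 -c "
from h import *
circ([.05,.1,.15])"
```

```text
time: 13.37
ee_pos: [0.46, 0.1741, 0.1939]
eef_rot: [-0.7, 0.049, 0.71, 0.056]
ft_force: [-4.5, -3.5, -12.0]
width: 0.026
t 13.37 phi 1.941 rad 89.6mm x -0.3mm Ft 12.7 Fr 0.5 Fx -3.8 w 0.0260
0.050 [0.43, 0.14, -0.03]
0.100 [0.83, 0.34, -0.04]
0.150 [1.22, 0.56, -0.04]
```

Fx has changed sign, so I'll drop the z shift.

```bash
python3 -m jog '[{"slide":[0.2,0.06,0.02],"roll":0},{"slide":[0.39,0.14,0.04],"roll":0},{"slide":[0.58,0.22,0.04],"roll":0},{"slide":[0.77,0.31,0.04],"roll":0},{"slide":[0.95,0.4,0.04],"roll":0}]'
python3 -c "
from h import *
circ([.05,.1,.15])"
```

```text
time: 13.78
ee_pos: [0.4592, 0.1698, 0.1843]
eef_rot: [-0.7, 0.049, 0.71, 0.057]
ft_force: [-0.8, -5.9, -11.7]
width: 0.0258
t 13.78 phi 2.058 rad 89.6mm x -0.4mm Ft 13.1 Fr 0.2 Fx 0.2 w 0.0258
0.050 [0.41, 0.19, -0.04]
0.100 [0.79, 0.43, -0.04]
0.150 [1.15, 0.7, -0.04]
```

```bash
python3 -m jog '[{"slide":[0.19,0.09,0],"roll":0},{"slide":[0.37,0.19,0],"roll":0},{"slide":[0.55,0.3,0],"roll":0},{"slide":[0.72,0.4,0],"roll":0},{"slide":[0.9,0.51,0],"roll":0}]'
python3 -c "
from h import *
circ([.05,.1,.15])
im=r.camera('scene');cv2.imwrite('pics/s8z.png',cv2.resize(im[200:270,235:305,::-1],None,fx=7,fy=7,interpolation=2))"
```

```text
time: 14.2
ee_pos: [0.4584, 0.1642, 0.1751]
eef_rot: [-0.7, 0.049, 0.71, 0.056]
ft_force: [-2.6, -5.7, -12.0]
width: 0.0261
t 14.20 phi 2.179 rad 89.6mm x -0.3mm Ft 13.4 Fr 1.9 Fx -1.6 w 0.0261
0.050 [0.38, 0.24, -0.03]
0.100 [0.73, 0.52, -0.04]
0.150 [1.06, 0.83, -0.04]
```

View pics/s8z.png

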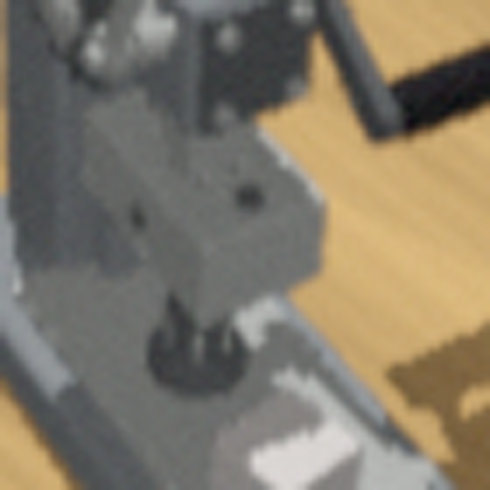

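The foot works out at about 114 mm above the bench. The tool head hides the cap, so I'll go by the load on the hand.

```bash
python3 -m jog '[{"slide":[0.15,0.1,0],"roll":0},{"slide":[0.31,0.2,0],"roll":0},{"slide":[0.47,0.32,0],"roll":0},{"slide":[0.62,0.44,0],"roll":0},{"slide":[0.76,0.56,0],"roll":0}]'
python3 -c "
from h import *
circ([.05,.1,.15])"
```

```text
time: 14.67
ee_pos: [0.4573, 0.1578, 0.1669]
eef_rot: [-0.7, 0.05, 0.71, 0.056]
ft_force: [-2.7, -5.9, -10.3]
width: 0.0256
t 14.67 phi 2.296 rad 89.5mm x -0.3mm Ft 11.8 Fr 2.1 Fx -1.8 w 0.0256
0.050 [0.36, 0.27, -0.03]
0.100 [0.67, 0.6, -0.03]
0.150 [0.96, 0.94, -0.03]
```

```bash
python3 -m jog '[{"slide":[0.14,0.11,0],"roll":0},{"slide":[0.28,0.22,0],"roll":0},{"slide":[0.42,0.35,0],"roll":0},{"slide":[0.56,0.48,0],"roll":0},{"slide":[0.69,0.62,0],"roll":0}]'
python3 -c "
from h import *
circ([.05,.1,.15])"
```

```text
time: 15.08
ee_pos: [0.4562, 0.1508, 0.1598]
eef_rot: [-0.7, 0.051, 0.71, 0.056]
ft_force: [-3.7, -7.1, -10.5]
width: 0.0259
t 15.08 phi 2.408 rad 89.5mm x -0.3mm Ft 12.7 Fr 2.8 Fx -2.5 w 0.0259
0.050 [0.32, 0.31, -0.03]
0.100 [0.6, 0.67, -0.03]
0.150 [0.85, 1.04, -0.03]
```

```bash
python3 -m jog '[{"slide":[0.12,0.12,0],"roll":0},{"slide":[0.24,0.25,0],"roll":0},{"slide":[0.36,0.38,0],"roll":0},{"slide":[0.48,0.53,0],"roll":0},{"slide":[0.58,0.67,0],"roll":0}]'
python3 -c "
from h import *
circ([.05,.1,.15])"
```

```text
time: 15.5
ee_pos: [0.455, 0.1433, 0.1537]
eef_rot: [-0.7, 0.051, 0.71, 0.056]
ft_force: [-3.3, -7.2, -10.7]
width: 0.0255
t 15.50 phi 2.517 rad 89.5mm x -0.3mm Ft 12.5 Fr 4.2 Fx -2.1 w 0.0255
0.050 [0.29, 0.34, -0.03]
0.100 [0.53, 0.73, -0.03]
0.150 [0.74, 1.12, -0.03]
```

```bash
python3 -m jog '[{"slide":[0.1,0.13,0],"roll":0},{"slide":[0.21,0.27,0],"roll":0},{"slide":[0.31,0.41,0],"roll":0},{"slide":[0.41,0.56,0],"roll":0},{"slide":[0.5,0.71,0],"roll":0}]'
python3 -c "
from h import *
circ([.05,.1,.15])"
```

```text
time: 15.92
ee_pos: [0.4537, 0.1353, 0.1485]
eef_rot: [-0.7, 0.052, 0.711, 0.056]
ft_force: [-3.9, -7.9, -9.3]
width: 0.026
t 15.92 phi 2.625 rad 89.5mm x -0.2mm Ft 11.9 Fr 4.0 Fx -2.5 w 0.0260
0.050 [0.26, 0.37, -0.02]
0.100 [0.45, 0.78, -0.02]
0.150 [0.62, 1.2, -0.02]
```

```bash
python3 -m jog '[{"slide":[0.05,0.1,0],"roll":0},{"slide":[0.1,0.2,0],"roll":0},{"slide":[0.15,0.3,0],"roll":0},{"slide":[0.2,0.4,0],"roll":0},{"slide":[0.25,0.5,0],"roll":0}]'
python3 -c "
from h import *
circ([.05,.1,.15])"
```

```text
time: 16.33
ee_pos: [0.4532, 0.1319, 0.1466]
eef_rot: [-0.7, 0.051, 0.71, 0.056]
ft_force: [-3.5, 5.6, -4.3]
width: 0.0258
t 16.33 phi 2.668 rad 89.5mm x -0.2mm Ft -2.5 Fr 6.1 Fx -4.4 w 0.0258
0.050 [0.24, 0.38, -0.02]
0.100 [0.41, 0.8, -0.02]
0.150 [0.56, 1.22, -0.01]
```

```bash
python3 -m jog '[{"slide":[0.05,0.1,0],"roll":0},{"slide":[0.1,0.2,0],"roll":0},{"slide":[0.14,0.3,0],"roll":0},{"slide":[0.18,0.4,0],"roll":0},{"slide":[0.22,0.5,0],"roll":0}]'
python3 -c "
from h import *
circ([.05,.1,.15])"
```

```text
time: 16.75
ee_pos: [0.4532, 0.1311, 0.1461]
eef_rot: [-0.701, 0.048, 0.709, 0.057]
ft_force: [-4.8, 15.3, 2.4]
width: 0.0258
t 16.75 phi 2.678 rad 89.6mm x -0.0mm Ft -13.9 Fr 4.2 Fx -7.2 w 0.0258
0.050 [0.22, 0.39, 0.0]
0.100 [0.38, 0.81, 0.01]
0.150 [0.53, 1.24, 0.01]
```

The ram came onto the jack during the first of those two calls. Because I had batched them, the second went too far and pressed about 14 N at the handle. I'll relieve that now.

```bash
python3 -m jog '[{"slide":[0,0,0],"roll":0}]'
python3 -c "
from h import *
circ([-.03,-.01,0])"
```

```text
time: 16.83
ee_pos: [0.4535, 0.1328, 0.147]
eef_rot: [-0.702, 0.046, 0.709, 0.057]
ft_force: [-4.4, -6.3, -7.0]
width: 0.0257
t 16.83 phi 2.657 rad 89.6mm x -0.1mm Ft 9.4 Fr 2.9 Fx -3.4 w 0.0257
-0.030 [-0.09, -0.25, -0.01]
-0.010 [-0.01, -0.1, -0.01]
0.000 [0.03, -0.02, -0.01]
```

```bash
python3 -m jog '[{"slide":[0.02,0.03,0],"roll":0},{"slide":[0.03,0.05,0],"roll":0},{"slide":[0.03,0.05,0],"roll":0}]'
python3 -c "
from h import *
circ([-.03,-.01,0])"
```

```text
time: 17.08
ee_pos: [0.4534, 0.1324, 0.1468]
eef_rot: [-0.702, 0.046, 0.709, 0.057]
ft_force: [-4.9, -0.1, -5.3]
width: 0.0255
t 17.08 phi 2.663 rad 89.6mm x -0.1mm Ft 3.2 Fr 4.3 Fx -4.8 w 0.0255
-0.030 [-0.09, -0.26, -0.01]
-0.010 [-0.01, -0.1, -0.01]
0.000 [0.03, -0.02, -0.01]
```

```bash
python3 -m jog '[{"slide":[0.02,0.05,0],"roll":0},{"slide":[0.03,0.09,0],"roll":0},{"slide":[0.03,0.09,0],"roll":0}]'
python3 -c "
from h import *
circ([-.03,-.01,0])"
```

```text
time: 17.33
ee_pos: [0.4533, 0.1321, 0.1467]
eef_rot: [-0.702, 0.046, 0.709, 0.057]
ft_force: [-4.5, 2.3, -5.0]
width: 0.0261
t 17.33 phi 2.666 rad 89.6mm x -0.1mm Ft 0.9 Fr 5.2 Fx -4.8 w 0.0261
-0.030 [-0.09, -0.26, -0.01]
-0.010 [-0.0, -0.1, -0.01]
0.000 [0.04, -0.02, -0.01]
```

The hand now feels about 1 N along the circle, so the ram is resting. I'll open the fingers and check that the handle stays put.

```bash
python3 -m jog '[{"slide":[0,0.02,0],"roll":0},{"slide":[0,0.02,0],"roll":0}]' 1 15
python3 -m jog '[{"slide":[0,0,0],"roll":0},{"slide":[0,0,0],"roll":0},{"slide":[0,0,0],"roll":0},{"slide":[0,0,0],"roll":0}]' 0.5
python3 -c "
from h import *
circ([]);delta([.45,.13,.146])
im=r.camera('scene');cv2.imwrite('pics/s9z.png',cv2.resize(im[140:300,210:330,::-1],None,fx=3.7,fy=3.7,interpolation=2))"
```

```text
time: 17.5
ee_pos: [0.4537, 0.1324, 0.1469]
eef_rot: [-0.702, 0.045, 0.708, 0.057]
ft_force: [-1.9, 2.9, -5.1]
width: 0.0262
time: 17.83
ee_pos: [0.4543, 0.1322, 0.1474]
eef_rot: [-0.703, 0.046, 0.708, 0.057]
ft_force: [-0.3, -1.1, -0.1]
width: 0.0411
t 17.83 phi 2.659 rad 89.0mm x 0.9mm Ft 1.0 Fr -0.5 Fx -0.2 w 0.0411
pos [0.4543 0.1322 0.1474] slide cm [0.14 0.29 0.4 ] roll deg 0.5 F [-0.3 -1.1 -0.1] xaxis [-0.006  0.017 -1.   ] j [ 0.21  0.1  -0.6   1.92  0.04  1.14 -2.12]
```

View pics/s9z.png

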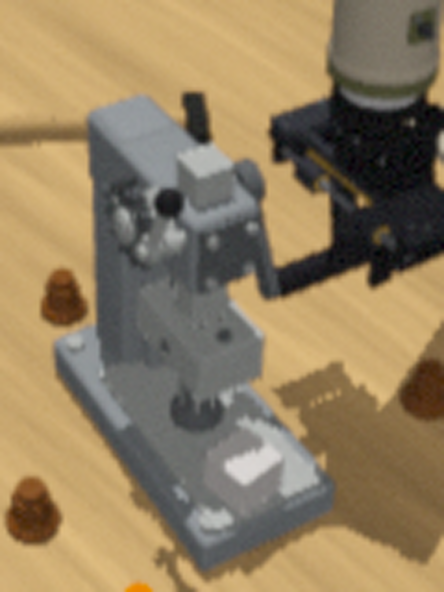

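The ram sits on the jack and the lever is still at release. With the fingers open, the wrist force reads about zero. I'll retract and take the fingers to the front side of the knob.

```bash
python3 -m jog '[{"slide":[0,0,0],"roll":0},{"slide":[0,0,0],"roll":0},{"slide":[0,0,0],"roll":0},{"slide":[-1,0,0],"roll":0},{"slide":[-3,0,0],"roll":0}]' 0
python3 -m jog '[{"slide":[-4,0,0],"roll":0},{"slide":[-8,0,0],"roll":0},{"slide":[-12,0,0],"roll":0},{"slide":[-16,0,0],"roll":0},{"slide":[-20,0,0],"roll":0}]'
python3 -m jog '[{"slide":[-2,0,0],"roll":0},{"slide":[-5,-1,0],"roll":0},{"slide":[-5.3,-1,0],"roll":0},{"slide":[-5.3,-1,0],"roll":0}]' 1 20
python3 -c "
from h import *
k=np.array([.6741,.1378,0])
delta(k+PY2*.048+[0,0,.42])"
```

```text
time: 18.3
ee_pos: [0.4531, 0.1313, 0.1764]
eef_rot: [-0.701, 0.046, 0.709, 0.057]
ft_force: [0.7, 0.4, -0.0]
width: 0.069
time: 18.72
ee_pos: [0.4545, 0.128, 0.3794]
eef_rot: [-0.702, 0.046, 0.709, 0.057]
ft_force: [1.9, -0.0, -0.0]
width: 0.0864
time: 19.05
ee_pos: [0.4567, 0.1378, 0.4347]
eef_rot: [-0.703, 0.045, 0.708, 0.057]
ft_force: [0.2, -0.8, 0.3]
width: 0.068
pos [0.4567 0.1378 0.4347] slide cm [  1.42  -7.89 -21.62] roll deg 0.6 F [ 0.2 -0.8  0.3] xaxis [-0.006  0.018 -1.   ] j [ 0.22  0.01 -0.59  1.4  -0.01  1.73 -2.09]
```

```bash
python3 -m jog '[{"slide":[0.3,-1.4,-3.6],"roll":0},{"slide":[0.6,-2.8,-7.2],"roll":0},{"slide":[0.9,-4.2,-10.8],"roll":0},{"slide":[1,-5.6,-14.4],"roll":0},{"slide":[1,-7,-18],"roll":0}]'
python3 -m jog '[{"slide":[0,-0.5,-2],"roll":0},{"slide":[0,-0.5,-3],"roll":0},{"slide":[0,-0.5,-3],"roll":0},{"slide":[0,-0.5,-3],"roll":0}]'
python3 -c "
from h import *
s=r.read_state();im=r.camera('wrist');cv2.imwrite('pics/w10.png',im[:,:,::-1])
for o in blobs('pics/w10.png',(230,150,400,215)): print(*o); print(watz(o[1],.328,s))
k=np.array([.6741,.1378,0])
delta(k+PY2*.048+[0,0,.319])"
```

```text
time: 19.47
ee_pos: [0.6462, 0.181, 0.4226]
eef_rot: [-0.702, 0.046, 0.708, 0.057]
ft_force: [0.5, -0.0, 1.0]
width: 0.0347
time: 19.8
ee_pos: [0.6764, 0.1817, 0.421]
eef_rot: [-0.701, 0.046, 0.709, 0.056]
ft_force: [-0.4, 1.0, 0.9]
width: 0.0082
442 [304.07013575 187.58597285] [307.8651886  175.75238428] [300.2187441  199.59523486]
[0.67405753 0.13872079 0.328     ]
pos [0.6759 0.1817 0.4222] slide cm [10.31 -0.28 -0.65] roll deg 0.6 F [ 0.1  0.8 -0.1] xaxis [-0.008  0.016 -1.   ] j [-0.05  0.58 -0.58  0.75  0.3   1.88 -2.17]
```

View pics/w10.png

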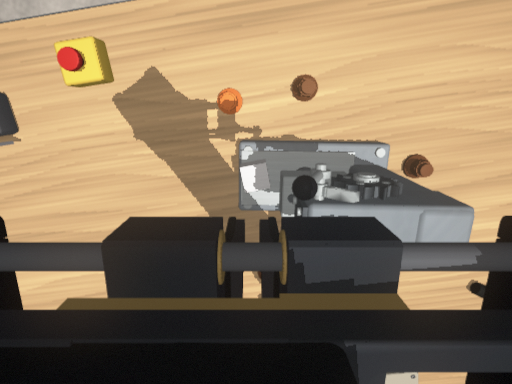

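```bash
python3 -m jog '[{"slide":[3.5,-0.3,-0.4],"roll":0},{"slide":[7,-0.3,-0.6],"roll":0},{"slide":[10,-0.3,-0.6],"roll":0},{"slide":[10.3,-0.3,-0.6],"roll":0},{"slide":[10.3,-0.3,-0.6],"roll":0}]'
python3 -m jog '[{"slide":[0,1,0],"roll":0},{"slide":[0,2,0],"roll":0},{"slide":[0,3,0],"roll":0},{"slide":[0,4,0],"roll":0},{"slide":[0,5,0],"roll":0}]'
python3 -c "
from h import *
k=np.array([.6658,.0869,0])
delta(k+PY2*.0195+[0,0,.319])"
```

```text
time: 20.27
ee_pos: [0.6802, 0.1845, 0.319]
eef_rot: [-0.701, 0.046, 0.709, 0.056]
ft_force: [-0.9, -0.8, 0.1]
width: 0.0003
time: 20.68
ee_pos: [0.6732, 0.1347, 0.3201]
eef_rot: [-0.702, 0.045, 0.708, 0.056]
ft_force: [0.5, 3.8, 2.1]
width: 0.0001
pos [0.6732 0.1347 0.3201] slide cm [0.07 2.89 0.01] roll deg 0.6 F [0.5 3.8 2.1] xaxis [-0.007  0.016 -1.   ] j [ 0.1   0.51 -0.59  1.07  0.26  1.63 -2.12]
```

```bash
python3 -m jog '[{"slide":[0,0.7,0],"roll":0},{"slide":[0,1.4,0],"roll":0},{"slide":[0,2.1,0],"roll":0},{"slide":[0,2.7,0],"roll":0},{"slide":[0,2.9,0],"roll":0}]'
python3 -m jog '[{"slide":[0,0.3,0],"roll":0},{"slide":[0,0.6,0],"roll":0},{"slide":[0,0.6,0],"roll":0}]'
python3 -c "
from h import *
k=np.array([.6658,.0869,0])
delta(k+PY2*.0195+[0,0,.319])"
```

```text
time: 21.1
ee_pos: [0.6688, 0.1062, 0.3192]
eef_rot: [-0.702, 0.045, 0.709, 0.057]
ft_force: [2.8, 7.8, -1.8]
width: 0.0006
time: 21.35
ee_pos: [0.6685, 0.1059, 0.3193]
eef_rot: [-0.703, 0.04, 0.708, 0.058]
ft_force: [9.0, 18.0, -1.8]
width: 0.0006
pos [0.6685 0.1059 0.3193] slide cm [ 0.03 -0.03 -0.04] roll deg 1.0 F [ 9.  18.  -1.8] xaxis [-0.005  0.026 -1.   ] j [ 0.16  0.49 -0.59  1.11  0.24  1.61 -2.07]
```

The lever is at the hold stop. I'll back off, raise the tool and check.

```bash
python3 -m jog '[{"slide":[0,-1,0],"roll":0},{"slide":[0,-2,0],"roll":0},{"slide":[-3,-2.5,0],"roll":0},{"slide":[-7,-3,0],"roll":0},{"slide":[-10,-3,0],"roll":0}]'
python3 -m jog '[{"slide":[-3,0,3],"roll":0},{"slide":[-5,-3,5],"roll":0},{"slide":[-6,-6,8],"roll":0},{"slide":[-6,-10,10],"roll":0},{"slide":[-6,-10,10],"roll":0}]'
python3 -m jog '[{"slide":[0,0,0],"roll":0},{"slide":[0,0,0],"roll":0},{"slide":[0,0,0],"roll":0}]'
python3 -c "
from h import *
delta([.5,.2,.4])
im=r.camera('scene');cv2.imwrite('pics/s11.png',im[:,:,::-1]);cv2.imwrite('pics/s11z.png',cv2.resize(im[140:300,210:330,::-1],None,fx=3.7,fy=3.7,interpolation=2))
im=r.camera('top');cv2.imwrite('pics/t11.png',im[:,:,::-1])
for f,b in (('pics/s11.png',(235,150,262,205)),('pics/t11.png',(215,150,240,175))):
  for o in blobs(f,b): print(f,o[0],o[1])
"
```

```text
time: 21.77
ee_pos: [0.6726, 0.1334, 0.4218]
eef_rot: [-0.703, 0.04, 0.708, 0.057]
ft_force: [0.4, 0.5, 2.1]
width: 0.0006
time: 22.18
ee_pos: [0.5836, 0.2513, 0.4864]
eef_rot: [-0.703, 0.036, 0.708, 0.055]
ft_force: [-0.5, 0.2, 0.5]
width: 0.0004
time: 22.43
ee_pos: [0.5842, 0.2503, 0.4859]
eef_rot: [-0.703, 0.037, 0.708, 0.055]
ft_force: [1.8, 0.7, 0.1]
width: 0.0006
pos [0.5842 0.2503 0.4859] slide cm [8.51 6.29 7.62] roll deg 1.4 F [1.8 0.7 0.1] xaxis [-0.006  0.026 -1.   ] j [-0.12  0.45 -0.63  0.81  0.25  1.94 -2.31]
pics/s11.png 30 [244.9        184.53333333]
pics/t11.png 26 [226.76923077 161.30769231]
pics/t11.png 9 [232.66666667 171.66666667]
```

View pics/s11z.png

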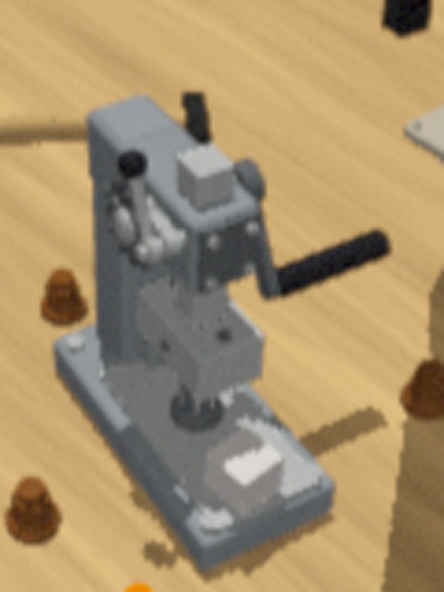

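View pics/t11.png

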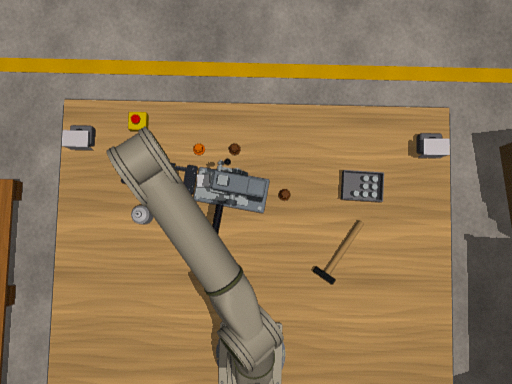

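The scene picture shows the knob back at (244.9,184.5) and the top picture at (226.8,161.3), the same pixels as at the start (hold). The ram is on the jack, the handle hasn't moved since I let go, and the loose things are in place. I'm handing it in.

```bash
python3 -c "
from bench import r
print(r.close_job())"
```

```text
the job is handed in; nothing more can be done
None
```

The ram is down on the jack and the pawl lever is fully back at hold, but I briefly pressed the ram onto the jack during the landing. I handed the job in at about 22.5 s of the 72 s allowed.

**What I did**
1. I threw the lever to release against its stop. The knob moved 51.6 mm, which is its full travel.
2. I gripped the crank handle and wound it up about 0.18 rad until the hand carried the load, 10–13 N.
3. I let it turn back about 2.7 rad under load, at no more than about 0.5 rad/s, until the ram sat on the jack.
4. I let go of the handle, pushed the lever back to its hold stop and drew the arm clear.

**What went wrong:** I had sent two lowering steps together and the ram touched down during the first. The second pressed the handle about 14 N past contact for under half a second. That is roughly 60 N on the jack, worked out from the crank gearing rather than measured. When I eased off, the ram lifted by about 0.4 mm, so I set it down again until the hand felt only about 1 N.

**Last checks**
- The knob is back at its starting pixels in both cameras.
- The handle did not move after I let go.
- The jack and spare block look unmoved in the scene picture. The mallet and bin look unmoved from above; the arm partly hid the oil can there.
- The tool head hides the contact between foot and cap, so the ram resting on the jack rests on the loss of load at the hand, not on a direct view.
- My first estimate of the crank axis from the base corners was about 18 mm off the one from the wrist camera. I used the wrist camera's, and the handle kept within 1 mm of that circle.

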